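# Shift a winch's sprung selector knob to its second notch

### The arm

A 6-joint arm with a two-finger parallel gripper is mounted at the origin on the work surface. World frame = base frame: x ahead of the robot, y to its left, z up, the work surface at z = 0. Lengths are in m, angles in rad, forces in N, time in s.
With the tool pointing down it reaches from about 0.3 to 0.875 m from the base axis. Payload 6.4 kg.
Tool frame: the origin (TCP) lies where the fingers leave the gripper's body, on its centre line; the fingertips stand 73 mm ahead of it and the grasp point (between the pads) lies 54 mm ahead of it (ctrl.pinch_z is the distance from the TCP to the grasp point, in m); z points along the fingers, y is the direction in which the jaws open and shut (so a half turn about z gives the same grasp; the last joint's range is limited). The gripper opens to 85 mm and grips with 20 to 120 N. Pads are 22 mm wide; open, the fingers measure 114 mm over their backs; the gripper's body (76 mm by 85 mm) begins 54 mm behind the grasp point. The pads swing forward as they close: fully open they stand 13 mm farther back than shut.
Start: joints at [1.139, 0.181, 1.607, -0, 1.354, -0.206], TCP at [0.129, 0.56, 0.304] pointing down, gripper open.
Joint ranges: [-2.99, 2.99], [-0.89, 2.07], [0.3, 2.58], [-1.14, 4.28], [0, 2.63], [-3.12, 3.12]. Speed limits (rad/s): [2.57, 2.57, 3.01, 3.14, 3.14, 3.14].

### API

Orientations are given as a unit quaternion [w, x, y, z].
In Python, from bench import ctrl, camera, camera_model gives the robot as it stands.
- The arm moves only by the tool arm_command, never from a script. Its argument "series" is a list of rows, each a list of 7 numbers: the shift along the tool's x, y, z in m, then the turn, a rotation vector about the tool's x, y, z in degrees, then the finger opening in m, from 0 to 0.0854. In form: [[tx, ty, tz, rx, ry, rz, gripper], ...]. A call has exactly 5 rows; each row is the pose to reach, as a shift and turn from the pose commanded when the call began, along the tool's axes at that moment; what a row does not reach only later rows make up. A row lasts 1/10 s, in which the tool goes at most 50 mm and 8.59 degrees, less where a joint would pass 70% of its speed; a pose out of reach is approached as far as the arm can. A call with a gripper value outside its range is refused whole. The fingers move at their own pace and stop on an object; the grip force is fixed at half the most. Time passes only in rows, so rows that repeat a pose let the fingers close, or fill a call up. It gives the time, the measured TCP pose, the force and the opening at its end, in the units of the state.
- ctrl.get_obs(): the state, without advancing time (a new reading comes with each control period).
- camera(name): name is "side" or "top" or "wrist"; returns (picture, depth): 420x560x3 uint8, red, green, blue; 420x560 float32, m along the optical axis (not along the pixel's ray), 0 where there is no reading.
- camera_model(name): a dict with "K" (3x3 intrinsics, pixels), "position" and "attitude" of the camera in the world. Camera axes: x right, y down, z forward; pixel columns grow to the right and rows downward; lengths in m; the calibration is good to about 2 mm. A picture is of the moment at which its call begins: read the wrist's pose just before it. camera_model takes no time and is no camera call; for the wrist camera it gives the pose at the moment of the call.
- ctrl.hand_in(): hands the job in, once; it reports no verdict.
The state is a dict: "time_s": time; "q": joint angles; "dq": joint speeds; "joint_efforts": joint torques, N m; "eef_pos": TCP position; "eef_rot": TCP orientation; "wrist_force": force on the tool from outside, world axes, zero at the start; "torque": the same for the moment, N m; "opening": opening from 0.0 (shut) to 1.0 (fully open).
Only numpy, scipy, OpenCV 4.12 (cv2) and the standard library are available. Lean on these libraries where they do the work, as an engineer would, in place of code of your own. Each camera call takes 0.05 s, during which the arm holds its last target. There are 200 camera calls.

### The job

The winch on the workbench is parked in gear. Pull its wing knob up out of the notch, turn it clockwise (seen from above) onto the rim, and bring it round until it snaps fully home in the next notch, then let go. The second notch never stops at quite the same place, so feel for it, do not wrench the knob against the sides of a notch, and leave the other things on the bench alone.

Things in the scene. Friction and masses are not known exactly. Their poses are not given: they have to be found in the camera images.
- winch: Small electric winch, fixed, 340 x 130 mm. Origin on the bench under the knob's axis, z up; y runs from the gear housing (aluminium block 100 x 90 mm, top at z 110 mm, centred on the knob's axis) to the drum and motor (y 45 to 280 mm, no higher than z 110 mm).
- gate (a point): Centre of the steel rim under the knob, at its top (120 mm above the bench); axes as winch. Rim radius 24 to 34 mm. Two radial notches, 9.5 mm wide, over 8 mm deep: the start notch points 35 deg from x towards y; the second lies clockwise of it (from above) in the dark dog ring, which stops anywhere: 52 to 82 deg from the start notch. The rim between is level.
- wing: Black wing knob with steel locating finger, one part. Origin on its axis, 110 mm above the bench when seated; x along wing and finger, z up. Wing: upright flat bar 60 mm (x) by 14 mm thick (y), 20 to 52 mm above the origin, pinched from above on its flat sides. Finger: 7 mm wide, 2 to 9 mm above the origin, out to x = 38 mm; it lies in a notch (1.25 mm play each side) or on the rim.
- wing_grip (a point): Point on the knob's axis in the wing, 38 mm above its body's origin, 14 mm below the wing's top; axes as wing. 148 mm above the bench when fully home in a notch, 156 mm when the finger lies on the rim (it clears a notch only above that), 162 mm at the upper end stop. A spring pushes the knob home with 5 N (home) to 11 N (end stop).
- finger_tip (a point): Outer end of the locating finger, 38 mm from the knob's axis; axes as wing. The knob turns freely but for the finger's friction on the rim (about 0.2 N m). Let go or held loosely, it drops 8 mm home by itself when the finger comes over a notch; from then on the notch's side stops it from turning.
- spray: Spray can, 56 mm across, 150 mm tall, standing; origin at the centre of its underside. Leave alone.
- spanner: Steel spanner, 180 mm long, lying; origin at its middle, on the bench. Leave alone.
- tray: White open parts tray, 110 x 150 x 45 mm; origin at the centre of its underside. Leave alone.
- bearing: Steel bearing ring, 62 mm across, 18 mm high, lying flat; origin at the centre of its underside. Leave alone.

How it is judged:
By the outcome, as a careful person would: the job done as asked, in the order asked, and still so for the second after the job is handed in, with the robot touching nothing.
It also fails if it takes over 67 s, if anything falls off the work surface, if the arm or the gripper's body presses on something with over 40 N, if the wrist force passes 120 N, or if a joint passes its speed limit or range.

## Working session

There is one attempt and no reset: what is moved stays moved. The work goes in short steps, Python scripts to look and compute and a tool call to move; the robot and the scene stay as the last step left them, time stands still between calls to the robot, and variables do not carry over. Pictures are saved under pics/ and viewed, about 8 in all and at most 12, crops included, and the job is handed in when it is done.

Besides the shell and the picture viewer there is one more tool, called after "Call:" as name(argument=value, ...) on one line, values as JSON. arm_command: Moves the arm, as the interface text tells. Its arguments: {"type":"object","properties":{"series":{"type":"array","items":{"type":"array","items":{"type":"number"}}}},"required":["series"]}

```bash
mkdir -p pics; ls
python3 - <<'E'
from bench import ctrl,camera,camera_model
import cv2,numpy as np
o=ctrl.get_obs();print(o)
for n in("top","side"):
    p,d=camera(n);m=camera_model(n);np.savez(f"pics/{n}.npz",p=p,d=d,K=m["K"],pos=m["position"],att=m["attitude"])
    print(n,m)
    cv2.imwrite(f"pics/{n}1.png",p[:,:,::-1])
E
```

```text
pics
{'time_s': 0.0, 'q': array([ 1.13872618e+00,  1.81578877e-01,  1.60798738e+00, -3.61952583e-06,
        1.35378997e+00, -2.06320368e-01]), 'dq': array([ 3.38789542e-04,  1.39978757e-04,  6.52774990e-05,  4.43180810e-04,
       -3.66476318e-04, -1.00176817e-05]), 'joint_efforts': array([-2.52548680e-04, -4.44876444e+01, -3.51334119e+01, -2.80661288e-04,
        9.14122764e-03,  6.61042293e-06]), 'eef_pos': array([0.12852319, 0.56002447, 0.30297273]), 'eef_rot': array([-2.75028698e-04,  1.12634925e-01,  9.93636048e-01, -8.37799045e-04]), 'wrist_force': array([ 0.51183468, -0.36977039, -0.05787606]), 'torque': array([-0.03733992, -0.04831359, -0.04546281]), 'opening': 0.9958589596872911}
top {'K': array([[529.26266856,   0.        , 270.38796375],
       [  0.        , 529.26266856, 207.81388869],
       [  0.        ,   0.        ,   1.        ]]), 'position': array([ 0.46198431, -0.0841463 ,  1.11892731]), 'attitude': array([-0.0511225 ,  0.70569216, -0.70510249,  0.04706957])}
side {'K': array([[526.5029011 ,   0.        , 267.9821056 ],
       [  0.        , 526.5029011 , 206.29383272],
       [  0.        ,   0.        ,   1.        ]]), 'position': array([ 0.12983627, -0.54794853,  0.77722734]), 'attitude': array([-0.36218435,  0.85161726, -0.34922684,  0.14700731])}
```

View pics/top1.png

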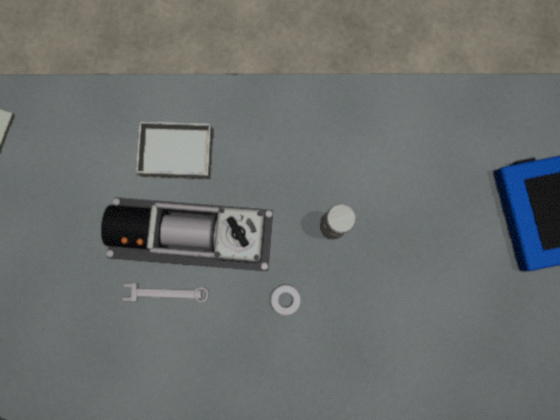

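View pics/side1.png

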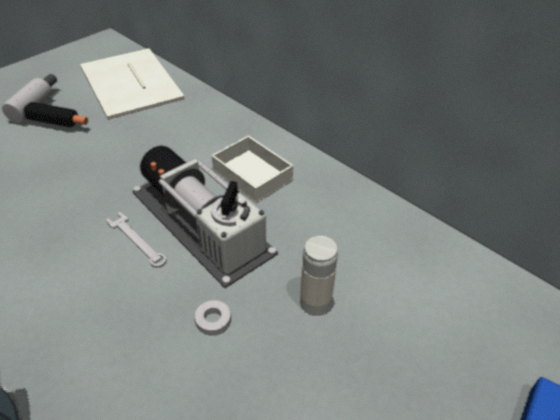

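The top view shows the winch with its black knob at about (237,232), the motor to the left (104–150,227), the spray can at (339,220), bearing at (286,300), spanner at (165,294) and tray at (174,150). The side view shows the same, with the knob at (230,197).

```bash
cat > h.py <<'E'
import numpy as np,cv2
from scipy.spatial.transform import Rotation as R
def rot(q): return R.from_quat(np.roll(q,-1)).as_matrix()
def ray(uv,z,K,pos,att):
    uv=np.atleast_2d(uv).astype(float)
    d=np.c_[(uv-[K[0,2],K[1,2]])/[K[0,0],K[1,1]],np.ones(len(uv))]@rot(att).T
    return pos+d*((z-pos[2])/d[:,2])[:,None]
E
python3 - <<'E'
from h import *
f=np.load("pics/top.npz");p=f["p"];C=(f["K"],f["pos"],f["att"])
g=p.max(2)
x0,y0,x1,y1=216,208,262,258
m=np.zeros_like(g);m[y0:y1,x0:x1]=(g[y0:y1,x0:x1]<45)*255
n,l,s,c=cv2.connectedComponentsWithStats(m)
for i in range(1,n):
    if s[i,4]<15: continue
    q=np.argwhere(l==i)[:,::-1]
    r=cv2.minAreaRect(q.astype(np.float32))
    b=ray(cv2.boxPoints(r),.162,*C)
    print(s[i],c[i],"rect",r); print(b[:,:2].round(4)); print(ray(r[0],.162,*C))
    print("depth",np.percentile(f["pos"][2]-f["d"][l==i],[5,50,95]))
for n,uv,z in(("can",(340,218),.15),("bearing",(286,300),.018),("bolts",[(116,202),(269,213),(265,267),(110,254)],.01)): print(n,ray(uv,z,*C)[:,:2].round(3))
cv2.imwrite("pics/crop.png",cv2.resize(p[195:270,200:290,::-1],None,fx=8,fy=8,interpolation=cv2.INTER_CUBIC))
E
```

```text
[228 218  20  28 211] [237.16587678 231.53554502] rect ((236.91378784179688, 231.5344696044922), (31.01112174987793, 10.21324348449707), 68.19859313964844)
[[ 0.5752  0.0015]
 [ 0.5821 -0.0157]
 [ 0.5297 -0.0371]
 [ 0.5228 -0.02  ]]
[[ 0.55233945 -0.01786399  0.162     ]]
depth [0.12845121 0.15782906 0.16155798]
can [[ 0.579 -0.207]]
bearing [[ 0.425 -0.11 ]]
bolts [[ 0.629  0.25 ]
 [ 0.606 -0.075]
 [ 0.493 -0.067]
 [ 0.519  0.258]]
```

View pics/crop.png

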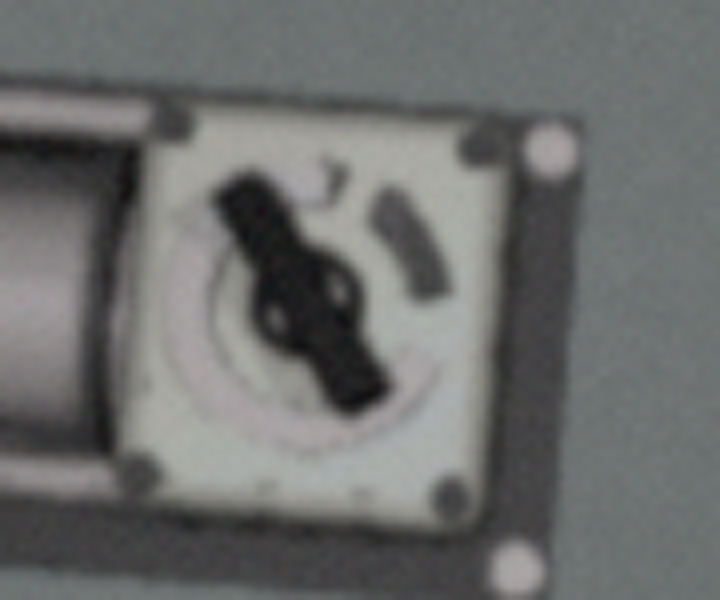

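The crop shows the wing running from upper left (240,190) to lower right (355,395). The dark dog ring is at upper right, around (385,200)–(430,290). I'm moving over the knob now.

Call:
arm_command(series=[[-0.036,-0.031,0,0,0,0,0.085],[-0.072,-0.062,0,0,0,0,0.085],[-0.108,-0.094,0,0,0,0,0.085],[-0.144,-0.125,0,0,0,0,0.085],[-0.18,-0.156,0,0,0,0,0.085]])

```text
time_s: 0.6
eef_pos: [0.2697, 0.3664, 0.3036]
eef_rot: [-0.0, 0.112, 0.994, -0.0]
wrist_force: [0.6, -0.3, 1.1]
opening: 0.997
```

Call:
arm_command(series=[[-0.036,-0.031,0,0,0,0,0.085],[-0.072,-0.062,0,0,0,0,0.085],[-0.108,-0.094,0,0,0,0,0.085],[-0.144,-0.125,0,0,0,0,0.085],[-0.18,-0.156,0,0,0,0,0.085]])

```text
time_s: 1.1
eef_pos: [0.4103, 0.1739, 0.3038]
eef_rot: [0.0, 0.113, 0.994, 0.0]
wrist_force: [1.0, 1.2, 0.3]
opening: 0.993
```

Call:
arm_command(series=[[-0.036,-0.031,0,0,0,-8.5,0.085],[-0.072,-0.062,0,0,0,-17,0.085],[-0.108,-0.094,0,0,0,-25.5,0.085],[-0.144,-0.125,0,0,0,-34,0.085],[-0.18,-0.157,0,0,0,-42.5,0.085]])

```text
time_s: 1.6
eef_pos: [0.5488, -0.0168, 0.3035]
eef_rot: [-0.0, -0.244, 0.97, 0.0]
wrist_force: [-0.1, 1.0, 0.8]
opening: 0.991
```

```bash
cat > w.py <<'E'
from bench import ctrl,camera,camera_model
from h import *
import sys
o=ctrl.get_obs();print(o["time_s"],o["eef_pos"],o["eef_rot"],o["wrist_force"],o["opening"])
T=rot(o["eef_rot"]);print("yaw y",np.degrees(np.arctan2(T[1,1],T[0,1])),"tilt",T[:,2])
m=camera_model("wrist");p,d=camera("wrist")
np.savez(f"pics/{sys.argv[1]}.npz",p=p,d=d,K=m["K"],pos=m["position"],att=m["attitude"])
cv2.imwrite(f"pics/{sys.argv[1]}.png",p[:,:,::-1]);print(m["position"],rot(m["attitude"])[:,2])
E
python3 w.py w1
```

```text
1.6 [ 0.54884834 -0.01675514  0.30353239] [-1.69960769e-04 -2.43990622e-01  9.69777556e-01  1.98808620e-04] [-0.13310506  0.96921241  0.8416011 ] 0.9909187027028761
yaw y 118.244378783571 tilt [-4.26663156e-04  3.02662607e-04 -9.99999863e-01]
[ 0.48831753 -0.05003416  0.37295193] [ 0.23958715  0.12939641 -0.96221337]
```

View pics/w1.png

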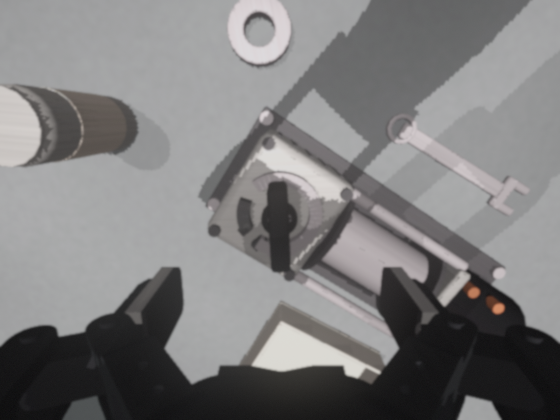

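The wrist view shows the wing upright at (279,225), its finger end pointing down, and dark dog ring pieces at (245,217) and (257,240). Next I measure the wing top from depth and enlarge a crop of the ring.

Run:
```python
from h import *
f=np.load("pics/w1.npz");p=f["p"];d=f["d"];K,pos,att=f["K"],f["pos"],f["att"]
v,u=np.mgrid[:420,:560]
P=np.stack([(u-K[0,2])/K[0,0]*d,(v-K[1,2])/K[1,1]*d,d],-1)@rot(att).T+pos
s=np.zeros(d.shape,bool);s[170:290,225:335]=1
m=s&(P[...,2]>.158)&(P[...,2]<.166)
q=P[m][:,:2];print(m.sum(),np.percentile(P[m][:,2],[5,50,95]))
r=cv2.minAreaRect((q*1000).astype(np.float32));print(r)
c=np.array(r[0])/1000
b=cv2.boxPoints(r);e=[b[1]-b[0],b[2]-b[1]];L=max(e,key=np.linalg.norm);print("len dir",np.degrees(np.arctan2(L[1],L[0])),L)
w=np.linalg.eigh(np.cov(q.T))[1][:,1];print("pca",q.mean(0),np.degrees(np.arctan2(w[1],w[0])))
# bolts of plate for yaw, drum-housing edge
mm=s&(P[...,2]>.104)&(P[...,2]<.114);print("housing",cv2.minAreaRect((P[mm][:,:2]*1000).astype(np.float32)))
# polar profile on rim
for a in range(50,-75,-3):
    t=np.radians(a);row=[]
    for rr in(.026,.029,.032):
        X=np.array([c[0]+rr*np.cos(t),c[1]+rr*np.sin(t),.12]);y=rot(att).T@(X-pos);uu=int(round(K[0,0]*y[0]/y[2]+K[0,2]));vv=int(round(K[1,1]*y[1]/y[2]+K[1,2]))
        row.append((p[vv,uu].mean().round().astype(int),round(P[vv,uu,2]*1000)))
    print(a,row)
cv2.imwrite("pics/w1c.png",cv2.resize(p[180:290,210:340,::-1],None,fx=5,fy=5,interpolation=cv2.INTER_CUBIC))
```

```text
1709 [0.15914481 0.1610788  0.16223058]
((553.5346069335938, -16.606311798095703), (59.71622085571289, 13.970844268798828), 30.865276336669922)
len dir 30.865303 [51.25891  30.635683]
pca [ 0.55218078 -0.01733873] -149.10971481477628
housing ((566.0935668945312, -9.344085693359375), (98.71981048583984, 92.46983337402344), 26.87162971496582)
50 [(np.int64(100), 120), (np.int64(105), 120), (np.int64(105), 120)]
47 [(np.int64(87), 119), (np.int64(99), 119), (np.int64(105), 120)]
44 [(np.int64(51), 162), (np.int64(64), 160), (np.int64(81), 159)]
41 [(np.int64(44), 161), (np.int64(46), 160), (np.int64(48), 161)]
38 [(np.int64(45), 161), (np.int64(45), 161), (np.int64(44), 161)]
35 [(np.int64(42), 161), (np.int64(45), 162), (np.int64(45), 162)]
32 [(np.int64(44), 161), (np.int64(45), 161), (np.int64(46), 161)]
29 [(np.int64(45), 161), (np.int64(45), 161), (np.int64(47), 162)]
26 [(np.int64(44), 162), (np.int64(46), 161), (np.int64(46), 162)]
23 [(np.int64(44), 161), (np.int64(45), 163), (np.int64(46), 161)]
20 [(np.int64(44), 162), (np.int64(45), 162), (np.int64(46), 160)]
17 [(np.int64(46
[... 1408 characters left out ...]
(np.int64(71), 120)]
-46 [(np.int64(76), 119), (np.int64(78), 120), (np.int64(75), 119)]
-49 [(np.int64(73), 120), (np.int64(73), 119), (np.int64(74), 120)]
-52 [(np.int64(72), 118), (np.int64(73), 119), (np.int64(74), 119)]
-55 [(np.int64(71), 119), (np.int64(73), 121), (np.int64(74), 119)]
-58 [(np.int64(75), 120), (np.int64(74), 119), (np.int64(73), 119)]
-61 [(np.int64(76), 119), (np.int64(75), 120), (np.int64(74), 119)]
-64 [(np.int64(74), 119), (np.int64(74), 120), (np.int64(73), 118)]
-67 [(np.int64(73), 119), (np.int64(73), 119), (np.int64(73), 120)]
-70 [(np.int64(73), 118), (np.int64(72), 120), (np.int64(73), 119)]
-73 [(np.int64(74), 118), (np.int64(74), 119), (np.int64(74), 119)]
```

View pics/w1c.png

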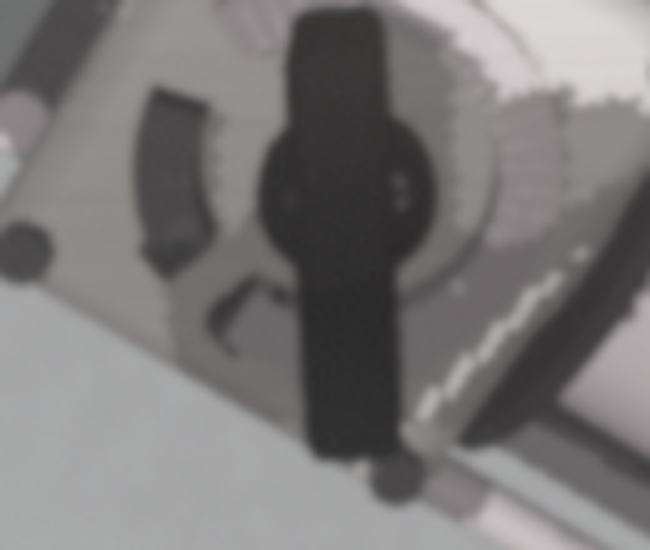

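The picture and depth profile agree. The rim is level down to about -11° in world terms, and the second notch spans about -11° to -32°, centred near -21°. The wing lies at 30.9°, so the turn is about 52°. Descending.

Call:
arm_command(series=[[-0.0035,-0.0006,0.02,0,0,-1.3,0.06],[-0.0035,-0.0006,0.04,0,0,-1.3,0.05],[-0.0035,-0.0006,0.06,0,0,-1.3,0.045],[-0.0035,-0.0006,0.08,0,0,-1.3,0.04],[-0.0035,-0.0006,0.1,0,0,-1.3,0.035]])

```text
time_s: 2.15
eef_pos: [0.5512, -0.0138, 0.2027]
eef_rot: [-0.0, -0.252, 0.968, 0.0]
wrist_force: [-0.4, -0.3, -0.1]
opening: 0.41
```

Call:
arm_command(series=[[0,0,0,0,0,0,0.03],[0,0,0,0,0,0,0.025],[0,0,0,0,0,0,0.022],[0,0,0,0,0,0,0.02],[0,0,0,0,0,0,0.02]])

```text
time_s: 2.65
eef_pos: [0.552, -0.0139, 0.2049]
eef_rot: [0.001, -0.252, 0.968, -0.0]
wrist_force: [0.2, -0.4, -0.2]
opening: 0.236
```

```bash
python3 w.py w2
python3 - <<'E'
import cv2
p=cv2.imread("pics/w2.png");cv2.imwrite("pics/w2c.png",cv2.resize(p[150:420,130:430],None,fx=2.2,fy=2.2))
E
```

```text
2.65 [ 0.55201349 -0.01394539  0.20489207] [ 7.40573628e-04 -2.52123354e-01  9.67694735e-01 -4.07116413e-04] [ 0.24617108 -0.43243868 -0.2072923 ] 0.23563572378694167
yaw y 119.20636379378325 tilt [ 1.63858551e-03 -4.14497005e-04 -9.99998572e-01]
[ 0.49191864 -0.04821638  0.2742292 ] [ 0.23945852  0.13269757 -0.9617957 ]
```

View pics/w2c.png

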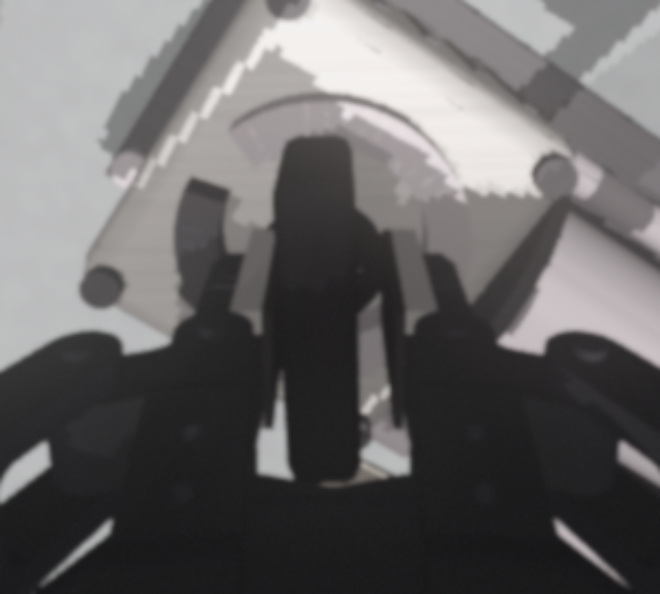

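The jaws straddle the wing with the wing closer to the left jaw, gaps about 22 px against 40 px. I'll shift about 2 mm towards it, trim the yaw and close gently.

Call:
arm_command(series=[[0,-0.002,0.002,0,0,-1.7,0.02],[0,-0.002,0.002,0,0,-1.7,0.02],[0,-0.002,0.002,0,0,-1.7,0.018],[0,-0.002,0.002,0,0,-1.7,0.016],[0,-0.002,0.002,0,0,-1.7,0.0145]])

```text
time_s: 3.2
eef_pos: [0.553, -0.0159, 0.2027]
eef_rot: [0.001, -0.266, 0.964, -0.001]
wrist_force: [-0.1, -0.7, 4.9]
opening: 0.173
```

Call:
arm_command(series=[[0,0,0,0,0,0,0.014],[0,0,0,0,0,0,0.013],[0,0,0,0,0,0,0.013],[0,0,0,0,0,0,0.013],[0,0,0,0,0,0,0.013]])

```text
time_s: 3.7
eef_pos: [0.5531, -0.0161, 0.2028]
eef_rot: [0.001, -0.266, 0.964, -0.001]
wrist_force: [-0.7, -2.9, 6.4]
opening: 0.16
```

```bash
cat > s.py <<'E'
from bench import ctrl
from h import *
o=ctrl.get_obs();T=rot(o["eef_rot"]);print(o["time_s"],o["eef_pos"].round(4),"yaw",np.degrees(np.arctan2(T[1,1],T[0,1])).round(2),"zax",T[:,2].round(4),"F",o["wrist_force"].round(1),"Ft",(o["wrist_force"]@T).round(1),"M",o["torque"].round(2),"op mm",o["opening"]*85.4)
E
python3 s.py
```

```text
3.7 [ 0.5531 -0.0161  0.2028] yaw 120.89 zax [ 0.0016 -0.001  -1.    ] F [-0.7 -2.9  6.4] Ft [ 2.1 -2.1 -6.4] M [-0.42  0.12 -0.02] op mm 13.690612086222298
```

Gripped with little side load. Lifting 11 mm straight up.

Call:
arm_command(series=[[0,0,-0.002,0,0,0,0.012],[0,0,-0.004,0,0,0,0.012],[0,0,-0.007,0,0,0,0.012],[0,0,-0.009,0,0,0,0.012],[0,0,-0.011,0,0,0,0.012]])

```text
time_s: 4.2
eef_pos: [0.5529, -0.0161, 0.2118]
eef_rot: [0.0, -0.266, 0.964, -0.0]
wrist_force: [7.0, -4.0, -10.4]
opening: 0.153
```

Call:
arm_command(series=[[0,0,0,0,0,0,0.012],[0,0,0,0,0,0,0.012],[0,0,0,0,0,0,0.012],[0,0,0,0,0,0,0.012],[0,0,0,0,0,0,0.012]])

```text
time_s: 4.7
eef_pos: [0.5529, -0.0161, 0.2116]
eef_rot: [0.0, -0.266, 0.964, -0.0]
wrist_force: [7.4, -4.8, -9.6]
opening: 0.155
```

```bash
python3 s.py
```

```text
4.7 [ 0.5529 -0.0161  0.2116] yaw 120.87 zax [ 1.1e-03 -6.0e-04 -1.0e+00] F [ 7.4 -4.8 -9.6] Ft [-3.9 -7.9  9.6] M [-0.74 -1.28  0.  ] op mm 13.235619719556862
```

Call:
arm_command(series=[[0,0,-0.001,0,0,0,0.012],[0,0,-0.002,0,0,0,0.012],[0,0,-0.002,0,0,0,0.012],[0,0,-0.002,0,0,0,0.012],[0,0,-0.002,0,0,0,0.012]])

```text
time_s: 5.2
eef_pos: [0.5529, -0.0161, 0.2134]
eef_rot: [0.0, -0.266, 0.964, -0.0]
wrist_force: [7.1, -4.0, -10.4]
opening: 0.151
```

```bash
python3 s.py;python3 - <<'E'
from bench import camera,camera_model
from h import *
p,d=camera("side");m=camera_model("side");
P=rot(m["attitude"]).T@(np.array([.553,-.0165,.13])-m["position"]);u,v=(m["K"]@P/P[2])[:2].astype(int)
print(u,v)
cv2.imwrite("pics/s2.png",cv2.resize(p[v-45:v+35,u-50:u+50,::-1],None,fx=7,fy=7,interpolation=cv2.INTER_CUBIC))
E
```

```text
5.2 [ 0.5529 -0.0161  0.2134] yaw 120.87 zax [ 1.1e-03 -6.0e-04 -1.0e+00] F [  7.1  -4.  -10.4] Ft [-4.1 -7.  10.4] M [-0.78 -1.37  0.03] op mm 12.923381301069334
228 204
```

View pics/s2.png

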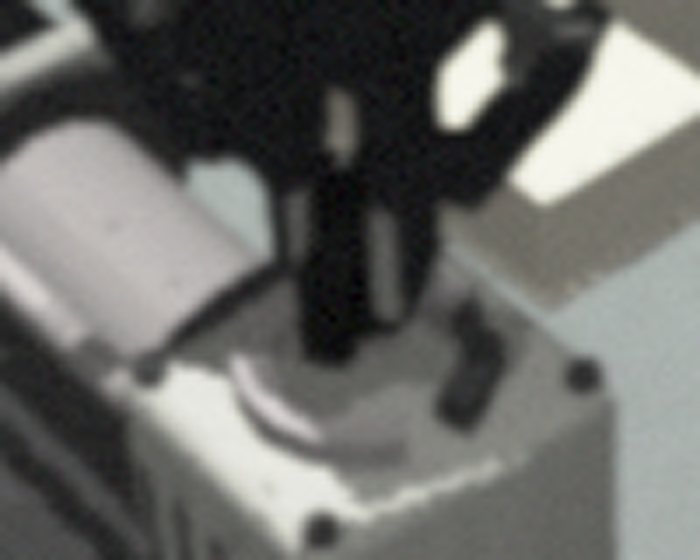

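The side view confirms the jaws hold the wing squarely and the knob is raised. The spring force matches a lift of about 10.6 mm. Turning clockwise 28° onto the rim.

Call:
arm_command(series=[[0,-0.0003,0,0,0,4,0.012],[0,-0.0003,0,0,0,10,0.012],[0,-0.0003,0,0,0,16,0.012],[0,-0.0003,0,0,0,22,0.012],[0,-0.0003,0,0,0,28,0.012]])

```text
time_s: 5.75
eef_pos: [0.5529, -0.016, 0.2133]
eef_rot: [0.0, -0.023, 1.0, 0.0]
wrist_force: [7.0, -3.6, -10.5]
opening: 0.158
```

Call:
arm_command(series=[[0,0,0,0,0,0,0.012],[0,0,0,0,0,0,0.012],[0,0,0.001,0,0,0,0.012],[0,0,0.002,0,0,0,0.012],[0,0,0.002,0,0,0,0.012]])

```text
time_s: 6.25
eef_pos: [0.553, -0.016, 0.2114]
eef_rot: [0.0, -0.025, 1.0, 0.0]
wrist_force: [7.3, -3.0, -9.4]
opening: 0.152
```

```bash
python3 s.py
```

```text
6.25 [ 0.553  -0.016   0.2114] yaw 92.87 zax [ 8.e-04  0.e+00 -1.e+00] F [ 7.3 -3.  -9.4] Ft [-7.1 -3.3  9.4] M [-0.54 -1.23 -0.03] op mm 12.953871315086497
```

Now the knob is just above the rim. I'll open the jaws slightly so the finger rests on the rim.

Call:
arm_command(series=[[0,0,0,0,0,0,0.014],[0,0,0,0,0,0,0.015],[0,0,0,0,0,0,0.016],[0,0,0,0,0,0,0.016],[0,0,0,0,0,0,0.016]])

```text
time_s: 6.75
eef_pos: [0.5527, -0.0157, 0.2131]
eef_rot: [0.0, -0.025, 1.0, 0.0]
wrist_force: [-0.2, -0.4, 0.2]
opening: 0.188
```

```bash
cat > z.py <<'E'
from h import *
import sys
f=np.load(f"pics/{sys.argv[1]}.npz");d=f["d"];K,pos,att=f["K"],f["pos"],f["att"]
v,u=np.mgrid[:420,:560]
P=np.stack([(u-K[0,2])/K[0,0]*d,(v-K[1,2])/K[1,1]*d,d],-1)@rot(att).T+pos
a,b=np.radians(float(sys.argv[2])),np.array([.553,-.0168])
q=P[...,:2]-b;x=q@[np.cos(a),np.sin(a)];y=q@[-np.sin(a),np.cos(a)]
# visible end of the wing top (towards the camera)
m=(x<-.015)&(x>-.04)&(abs(y)<.014)&(P[...,2]>.14)&(P[...,2]<.18)&(d>0)
top=np.percentile(P[m][:,2],90);t=m&(abs(P[...,2]-top)<.003);Q=P[t][:,:2]
r=cv2.minAreaRect((Q*1000).astype(np.float32));print(m.sum(),"top z",top,np.median(P[t][:,2]),"rect",r,"dir of end centre from axis",np.degrees(np.arctan2(*(b-Q.mean(0))[::-1])))
E
python3 s.py; python3 w.py w3 >/dev/null; python3 z.py w3 3
```

```text
6.75 [ 0.5527 -0.0157  0.2131] yaw 92.91 zax [ 1.e-04  2.e-04 -1.e+00] F [-0.2 -0.4  0.2] Ft [ 0.2 -0.3 -0.2] M [-0.04  0.03  0.02] op mm 16.08332441622428
1999 top z 0.16933388775800823 0.1686453927614743 rect ((530.878173828125, -17.785337448120117), (14.189478874206543, 13.556375503540039), 3.0808660984039307) dir of end centre from axis 2.420522641609502
```

View pics/w3.png

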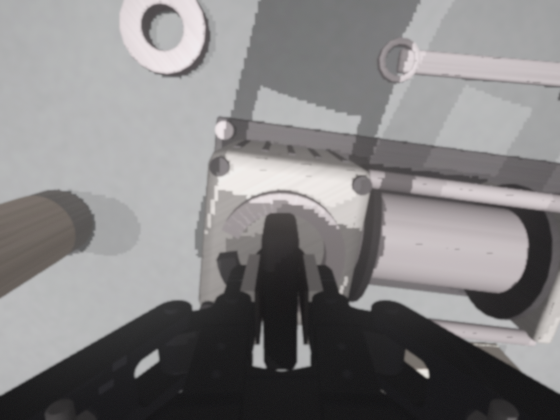

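The wing top is at 169 mm, so the finger is on the rim, and the wrist shows no load. Next I'll push the wing round with the loose jaws, quickly at first and then at 1° per row to feel for the notch.

Call:
arm_command(series=[[0,0,0,0,0,4,0.016],[0,0,0,0,0,7,0.016],[0,0,0,0,0,10,0.016],[0,0,0,0,0,12,0.016],[0,0,0,0,0,14,0.016]])

```text
time_s: 7.3
eef_pos: [0.5529, -0.016, 0.2131]
eef_rot: [0.0, 0.097, 0.995, -0.0]
wrist_force: [-0.3, -0.6, -1.0]
opening: 0.185
```

Call:
arm_command(series=[[0,0,0,0,0,1,0.016],[0,0,0,0,0,2,0.016],[0,0,0,0,0,3,0.016],[0,0,0,0,0,4,0.016],[0,0,0,0,0,5,0.016]])

```text
time_s: 7.8
eef_pos: [0.5528, -0.0159, 0.213]
eef_rot: [0.0, 0.141, 0.99, -0.0]
wrist_force: [1.7, -0.4, -0.9]
opening: 0.185
```

```bash
python3 s.py; python3 w.py w4 >/dev/null; python3 z.py w4 -14
```

```text
7.8 [ 0.5528 -0.0159  0.213 ] yaw 73.83 zax [ 5.e-04 -1.e-04 -1.e+00] F [ 1.7 -0.4 -0.9] Ft [-1.7  0.1  0.9] M [-0.13 -0.34  0.07] op mm 15.765958472576985
2000 top z 0.16921127584593676 0.1685276626891168 rect ((531.3233032226562, -12.484150886535645), (13.875775337219238, 14.709929466247559), 78.82194519042969) dir of end centre from axis -11.736225123045873
```

The wing follows about 4.5° behind the jaws and is still on the rim. Continuing slowly.

Call:
arm_command(series=[[0,0,0,0,0,1,0.016],[0,0,0,0,0,2,0.016],[0,0,0,0,0,3,0.016],[0,0,0,0,0,4,0.016],[0,0,0,0,0,5,0.016]])

```text
time_s: 8.35
eef_pos: [0.5528, -0.0159, 0.2129]
eef_rot: [0.0, 0.184, 0.983, 0.0]
wrist_force: [3.6, -0.6, -1.9]
opening: 0.187
```

```bash
python3 s.py; python3 w.py w5 >/dev/null; python3 z.py w5 -17
```

```text
8.35 [ 0.5528 -0.0159  0.2129] yaw 68.81 zax [ 3.e-04 -0.e+00 -1.e+00] F [ 3.6 -0.6 -1.9] Ft [-3.6  0.8  1.9] M [-0.11 -0.44  0.1 ] op mm 15.980876634850542
1995 top z 0.1690842901227983 0.16837866275233043 rect ((531.6091918945312, -10.45896053314209), (13.698925971984863, 14.910603523254395), 74.32304382324219) dir of end centre from axis -16.701664760241627
```

Call:
arm_command(series=[[0,0,0,0,0,0.6,0.016],[0,0,0,0,0,1.2,0.016],[0,0,0,0,0,1.8,0.016],[0,0,0,0,0,2.4,0.016],[0,0,0,0,0,3,0.016]])

```text
time_s: 8.9
eef_pos: [0.5527, -0.0159, 0.2127]
eef_rot: [-0.0, 0.209, 0.978, 0.0]
wrist_force: [4.6, -0.1, -3.7]
opening: 0.187
```

```bash
python3 s.py; python3 w.py w6 >/dev/null; python3 z.py w6 -20
```

```text
8.9 [ 0.5527 -0.0159  0.2127] yaw 65.85 zax [-1.e-04  1.e-04 -1.e+00] F [ 4.6 -0.1 -3.7] Ft [-4.2  1.7  3.7] M [-0.17 -0.7   0.1 ] op mm 15.928011892023223
2006 top z 0.16885446600504034 0.16812058615894954 rect ((531.9465942382812, -9.36616325378418), (13.785502433776855, 14.947565078735352), 72.00707244873047) dir of end centre from axis -19.85692852480015
```

Call:
arm_command(series=[[0,0,0,0,0,0.5,0.016],[0,0,0,0,0,1.0,0.016],[0,0,0,0,0,1.5,0.016],[0,0,0,0,0,2,0.016],[0,0,0,0,0,2,0.016]])

```text
time_s: 9.45
eef_pos: [0.5523, -0.0157, 0.2129]
eef_rot: [-0.001, 0.226, 0.974, 0.0]
wrist_force: [-0.6, 0.5, 0.0]
opening: 0.185
```

```bash
python3 s.py; python3 w.py w7 >/dev/null; python3 z.py w7 -22
```

```text
9.45 [ 0.5523 -0.0157  0.2129] yaw 63.88 zax [-1.2e-03  3.0e-04 -1.0e+00] F [-0.6  0.5  0. ] Ft [ 0.8  0.2 -0. ] M [0.03 0.06 0.02] op mm 15.779084289592186
1646 top z 0.16183400023240935 0.16108137266297443 rect ((532.5508422851562, -8.387722969055176), (13.805696487426758, 14.371707916259766), 69.10523986816406) dir of end centre from axis -22.577821063955586
```

It snapped in. The wing top dropped from 168.9 to 161.8 mm and the load vanished. Opening the jaws and retreating straight up.

Call:
arm_command(series=[[0,0,0,0,0,-2,0.02],[0,0,0,0,0,-3,0.03],[0,0,0,0,0,-3,0.045],[0,0,0,0,0,-3,0.06],[0,0,0,0,0,-3,0.06]])

```text
time_s: 10.0
eef_pos: [0.5527, -0.0159, 0.2129]
eef_rot: [-0.0, 0.2, 0.98, -0.0]
wrist_force: [-0.3, 0.5, -0.7]
opening: 0.706
```

Call:
arm_command(series=[[0,0,-0.02,0,0,0,0.06],[0,0,-0.045,0,0,0,0.06],[0,0,-0.075,0,0,0,0.06],[0,0,-0.1,0,0,0,0.06],[0,0,-0.12,0,0,0,0.06]])

```text
time_s: 10.5
eef_pos: [0.553, -0.0159, 0.3348]
eef_rot: [0.001, 0.2, 0.98, -0.0]
wrist_force: [0.7, 0.6, 0.4]
opening: 0.706
```

```bash
python3 s.py; python3 w.py w8 >/dev/null
python3 - <<'E'
from h import *
f=np.load("pics/w8.npz");p=f["p"];d=f["d"];K,pos,att=f["K"],f["pos"],f["att"]
v,u=np.mgrid[:420,:560]
P=np.stack([(u-K[0,2])/K[0,0]*d,(v-K[1,2])/K[1,1]*d,d],-1)@rot(att).T+pos
m=(np.hypot(P[...,0]-.553,P[...,1]+.017)<.045)&(P[...,2]>.15)&(P[...,2]<.18)
print(m.sum(),np.percentile(P[m][:,2],[10,50,90]),cv2.minAreaRect((P[m][:,:2]*1000).astype(np.float32)))
E
```

```text
10.5 [ 0.553  -0.0159  0.3348] yaw 66.89 zax [ 1.8e-03 -4.0e-04 -1.0e+00] F [0.7 0.6 0.4] Ft [-0.4  0.9 -0.4] M [-0.   -0.03  0.  ] op mm 60.309845237488645
1395 [0.15942353 0.16103754 0.16204365] ((553.3365478515625, -16.265335083007812), (13.976558685302734, 58.99905014038086), 69.10884094238281)
```

View pics/w8.png

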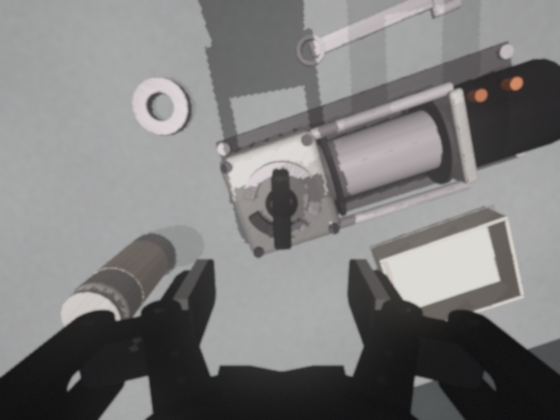

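The wing is at (281,207), at -20.9° and with its top at 161 mm, as it was when seated at the start. The gripper is clear and the other things stand undisturbed, so I'm handing in.

```bash
python3 -c "
from bench import ctrl;print(ctrl.hand_in())"
```

```text
the job is handed in; nothing more can be done
None
```

The winch knob is home in the second notch, and the job was handed in at about 10.5 s. I pulled the knob up about 10.6 mm out of the start notch and turned it 28° clockwise onto the rim. From there I pushed it round with loose jaws in small steps until it dropped by itself, then let go and backed straight up.

- **Seated:** the wing top measured about 161 mm above the bench, the same as when it was parked at the start (nominal 162 mm). It had read about 169 mm while on the rim.
- **Turn:** the wing went from 30.9° to -20.9°, about 52°. This agrees with the notch centre of about -21° measured beforehand by camera.
- **Forces:** wrist force readings stayed under about 13 N throughout. There was a steady side load of about 8 N while the knob was held up, and the load fell to zero when it snapped in.
- **Other things:** in the last picture the bearing, the tray, the visible parts of the can and spanner, and the winch looked undisturbed. I judged this by eye and did not measure their positions again.

No check failed. The one disagreement was the sideways centring of the jaws before gripping, 1.4 mm by the picture and 3 mm by calibration. I moved 2 mm, and the side load on gripping was small.

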